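# Divert the ball knobs to the other chute

### The arm

A 6-joint arm with a two-finger parallel gripper is mounted at the origin on the work surface. World frame = base frame: x ahead of the robot, y to its left, z up, the work surface at z = 0. Lengths are in mm, angles in degrees, forces in N, time in s.
With the tool pointing down it reaches from about 300 to 850 mm from the base axis. Payload 4.2 kg.
Tool frame: the origin (TCP) lies on the centre line of the jaws, within the pads' length; the fingertips stand 14 mm ahead of it and the grasp point (between the pads) lies 5 mm behind it; z points along the fingers, y is the line along which they close (so a half turn about z gives the same grasp; the last joint's range is limited). The gripper opens to 91 mm and grips with 3 to 60 N. Pads are 32 mm wide; open, the fingers measure 118 mm over their backs; the gripper's body (76 mm by 178 mm) begins 60 mm behind the grasp point.
Start: joints at [68.125, 18.312, 89.639, -0, 72.044, -1.146], TCP at [203.529, 537.79, 227.976] pointing down, gripper open.
Joint ranges: [-177.97, 177.97], [-48.28, 115.42], [12.27, 149.76], [-77.06, 257.06], [2.81, 150.46], [-146.56, 146.56]. Speed limits (degrees/s): [147.25, 147.25, 180, 180, 180, 180].

### API

Orientations are given as [roll, pitch, yaw] about the fixed x, y, z axes, in that order (R = Rz(yaw) Ry(pitch) Rx(roll)).
In Python, from workcell import env gives the robot as it stands.
- The arm moves only by the tool arm_command, never from a script. Its argument "motion" is a list of rows, each an object with "offset": the shift along the tool's x, y, z in m, a list of three; "spin": the turn about the tool's z in rad. In form: [{"offset": [tx, ty, tz], "spin": spin}, ...]. A call has 1 to 5 rows; each row shifts and turns the commanded pose from where the row before left it, along the tool's axes as they then stand; what a row does not reach is not made up. A row lasts 1/8 s, in which the tool goes at most 62.5 mm and 10.7 degrees, less where a joint would pass 70% of its speed; a pose out of reach is approached as far as the arm can. A call with a gripper value outside its range is refused whole. "jaw" is the finger opening in m, from 0 to 0.0912, set as the call begins (left out, the last holds). The fingers move at their own pace and stop on an object; "newtons" is the grip in N (left out, the last holds). Time passes only in rows, so rows that do not move let the fingers close. It gives the time, the measured TCP pose, the force, the opening and the grip force at its end, in the units of the state.
- env.state(): the state, without advancing time (a new reading comes with each control period).
- env.grab_frame(name): name is "scene" or "top" or "wrist"; returns (picture, depth): 400x640x3 uint8, blue, green, red; 400x640 float32, mm along the optical axis (not along the pixel's ray), 0 where there is no reading.
- env.camera_model(name): a dict with "fx", "fy", "cx", "cy" (pixels), "eye" and "rotation" of the camera in the world; the wrist camera has in their place "hand_eye" (4x4, takes a point from camera to tool coordinates, whose origin is the TCP and whose axes are the flange's). Camera axes: x right, y down, z forward; pixel columns grow to the right and rows downward; lengths in mm; the calibration is good to about 2 mm. A picture is of the moment at which its call begins: read the wrist's pose just before it. camera_model takes no time and is no camera call.
- env.job_done(): hands the job in; it is judged then, once.
Trained networks look in the newest picture that a camera, given by its name, has taken for a name from the list of things; names that differ only in an ending like _2 or _b are one class to them, and where a whole thing is asked for, a point or a joint stands for the part that bears it (a point fixed in the world has none). Each returns a list of dicts, best first, with "score" (0 to 1); they miss things now and then, are a little off and sometimes report something else, mostly with a low value. They report only what shows in the picture. A call takes as long as a camera call. They do not tell look-alikes from the thing itself.
- env.boxes_of(camera, target): "bbox" ([left, top, right, bottom] in pixels, round what is visible of it).
- env.pinpoint(camera, target): "location" ([column, row] in pixels: a listed point, or the origin of a listed thing).
The state is a dict: "time_s": time; "qpos": joint angles; "qvel": joint speeds; "effort": joint torques, N m; "ee_pos": TCP position; "ee_rot": TCP orientation; "force": force on the tool from outside, world axes, zero at the start; "torque": the same for the moment, N m; "gripper_width": finger opening in mm; "gripper_force": force on a finger pad.
Only numpy, scipy, OpenCV 4.12 (cv2) and the standard library are available. Lean on these libraries where they do the work, as an engineer would, in place of code of your own. Each camera call takes 0.05 s, during which the arm holds its last target. There are 200 camera calls.

### The job

The small sorter on the desk has a seesaw gate that is tipped towards one of its two chutes. With a fingertip press the raised wing of the gate down until it rocks over its pivot and rests fully over on the other side, and only then push the waiting bakelite ball knob along its ledge and off onto the gate, so that it rolls down that other chute and comes to rest at its foot. This is work for fingertips only: the ball must not be lifted, and the things lying around must be left where they are.

Things in the scene. Friction and masses are not known exactly. Their poses are not given: they have to be found in the camera images.
- sorter: two-way gravity sorter, grey and bare aluminium, fixed to the desk, 370 mm long (its y), 175 mm deep (its x); origin on the desk under the gate's pivot; its x axis points away from the robot, y left, z up. A round brass weight on a stalk behind the gate's middle, at x = 58 mm, tips with it and reaches 150 mm above the desk
- pivot (a point): middle of the gate's pivot axis, which runs along the sorter's x at height 85 mm. The gate is a flat tray 150 mm long (y), 70 mm wide (x), top face 6 mm above the axis; back lip 24 mm high, front lip 12 mm (none within 28 mm of the middle); between the lips 64 mm, free for fingers
- ledge_end (a point): middle of the feed ledge's edge over the gate, at floor level: sorter x = -22 mm, y = 0, height 105 mm. The ledge is a level trough on the robot's side, from x = -120 to -22 mm, 36 mm wide inside, side walls only 10 mm high, open at both ends; a 14 mm slot across its floor at x = -70 mm holds the ball. Its edge lies about 14 mm above the gate's middle
- chute_left (a point): foot of the left (+y) chute's floor: sorter y = 175 mm, height 25 mm, at an end wall whose top is 85 mm high. The chute is 74 mm wide (x) and slopes down to here from beneath the gate's end (y = 68 mm, height 56 mm), with side walls about 30 mm high
- chute_right (a point): the same point of the right (-y) chute, a mirror image
- gate (a joint): tilt of the seesaw gate in rad, between stops at +0.30 and -0.30; positive: left (+y) wing raised, right (-y) wing low, so balls run to the right chute; negative: the other way. Top-heavy: it falls by itself to a stop from wherever it is past level; pushing it over takes under 1 N at a wing. It starts on either stop
- wing_left (a point): point on the top face of the gate's left (+y) wing, 70 mm from the pivot along the wing, 5 mm in from its end, midway between the lips
- wing_right (a point): the same point on the right (-y) wing
- ball_center (a point): centre of the brown bakelite ball knob, 32 mm diameter, about 30 g, polished and slippery (friction about 0.25), waiting on the feed ledge, sunk 1.6 mm into the slot; about 0.2 N along the ledge rolls it out
- cover: cream enamelled electricity-meter cover, 150 x 120 x 64 mm, a rounded box with a round window on top; bystander, origin under its centre
- jbox: chunky brown bakelite junction box, 110 x 100 x 58 mm, lying flat; bystander, origin under its centre
- lug: copper cable lug, 63 x 26 x 18 mm, lying on the desk at a front corner of the sorter; bystander, origin under its centre
- fuse: white ceramic fuse carrier, 100 x 30 x 34 mm, lying at the other front corner of the sorter; bystander, origin under its centre
- barrel: upright brass barrel seal, 22 mm diameter, 44 mm tall, behind the sorter; bystander, origin under its centre
- tin: small open steel cup, 68 mm across, 70 mm tall, behind the sorter; bystander, origin under its centre
Mind the look-alikes: they are no part of the job. Of the things like the part that bears ball_center, leave any that is blue, red or turquoise; of the rest the smaller one is meant.

How it is judged:
By the outcome, as a careful person would: the job done as asked, in the order asked, and still so for the second after the job is handed in, with the robot touching nothing.
It also fails if it takes over 42 s, if anything falls off the work surface, if the arm or the gripper's body presses on something with over 40 N, if the wrist force passes 120 N, or if a joint passes its speed limit or range.

## Working session

There is one attempt and no reset: what is moved stays moved. The work goes in short steps, Python scripts to look and compute and a tool call to move; the robot and the scene stay as the last step left them, time stands still between calls to the robot, and variables do not carry over. Pictures are saved under pics/ and viewed, at most 10 in all, crops included, and the job is handed in when it is done.

Besides the shell and the picture viewer there is one more tool, called after ">>>" by a JSON object that holds its "name" and its "arguments", one argument or row to a line. arm_command: Moves the arm, as the interface text tells. Its arguments: {"type":"object","properties":{"motion":{"type":"array"},"jaw":{"type":"number"},"newtons":{"type":"number"}},"required":["motion"]}

```bash
mkdir -p pics; cat > h.py <<'E'
import numpy as np, cv2
from workcell import env
def world(cam,u,v,depth=None,z=None):
    m=env.camera_model(cam); R=np.array(m["rotation"]); e=np.array(m["eye"])
    d=R@np.array([(u-m["cx"])/m["fx"],(v-m["cy"])/m["fy"],1.])
    return e+d*(depth if depth is not None else (z-e[2])/d[2])
def px(cam,P):
    m=env.camera_model(cam); p=np.array(m["rotation"]).T@(np.array(P)-np.array(m["eye"]))
    return [m["fx"]*p[0]/p[2]+m["cx"],m["fy"]*p[1]/p[2]+m["cy"]]
E
python3 - <<'E'
from h import *
np.set_printoptions(precision=1,suppress=True)
Z=dict(pivot=85,ledge_end=105,chute_left=25,chute_right=25,ball_center=119.4)
for c in("top","scene"):
    p,d=env.grab_frame(c); cv2.imwrite(f"pics/{c}0.png",p); np.save(f"{c}.npy",d)
    m=env.camera_model(c);print(c,np.array(m["eye"]),m["fx"])
    for t in["pivot","ledge_end","chute_left","chute_right","ball_center","wing_left","wing_right"]:
        for r in env.pinpoint(c,t)[:3]:
            u,v=r["location"]; dd=d[int(v),int(u)]
            print(c,t,round(r["score"],2),np.array([u,v]),"z:",world(c,u,v,z=Z[t]) if t in Z else "", "d:",world(c,u,v,depth=dd))
print(env.state())
E
```

```text
top [ 495.2   -0.5 1140.3] 394.2181196076663Traceback (most recent call last):
  File "<stdin>", line 10, in <module>
  File "h.py", line 6, in world
    return e+d*(depth if depth is not None else (z-e[2])/d[2])
                                                         ~^^^
IndexError: invalid index to scalar variable.
```

```bash
sed -i 's/^import numpy.*/&\nfrom scipy.spatial.transform import Rotation as Ro\ndef RR(r): r=np.array(r); return r if r.shape==(3,3) else Ro.from_euler("xyz",r,degrees=True).as_matrix()/; s/R=np.array(m\["rotation"\])/R=RR(m["rotation"])/; s/p=np.array(m\["rotation"\])/p=RR(m["rotation"])/' h.py
python3 - <<'E'
from h import *
np.set_printoptions(precision=1,suppress=True)
Z=dict(pivot=85,ledge_end=105,chute_left=25,chute_right=25,ball_center=119.4)
for c in("top","scene"):
    p,d=env.grab_frame(c); cv2.imwrite(f"pics/{c}0.png",p); np.save(f"{c}.npy",d)
    m=env.camera_model(c);print(c,np.array(m["eye"]),m["fx"],m["rotation"])
    for t in["pivot","ledge_end","chute_left","chute_right","ball_center","wing_left","wing_right"]:
        for r in env.pinpoint(c,t)[:3]:
            u,v=r["location"]; dd=d[int(v),int(u)]
            print(c,t,round(r["score"],2),np.array([u,v]),"z:",world(c,u,v,z=Z[t]) if t in Z else "", "d:",world(c,u,v,depth=dd))
print(env.state())
E
```

```text
top [ 495.2   -0.5 1140.3] 394.2181196076663 [-176.4    0.6  -89.7]
top pivot 0.71 [296.6 187.5] z: [599.8  71.2  85. ] d: [599.3  70.8  90.7]
top pivot 0.29 [277.7 178.4] z: [624.2 122.4  85. ] d: [626.2 124.2  69. ]
top ledge_end 0.58 [297.3 196.6] z: [573.8  67.7 105. ] d: [573.9  67.9 103.3]
top chute_left 0.67 [246.9 164.3] z: [671.7 218.   25. ] d: [671.8 218.1  24.5]
top chute_left 0.31 [297.8 188.1] z: [604.1  71.8  25. ] d: [597.8  67.7  89. ]
top chute_right 0.83 [361.  212.8] z: [ 534.8 -107.6   25. ] d: [ 532.7 -102.1   82.4]
top ball_center 0.68 [286.  265.4] z: [395.1  94.3 119.4] d: [387.3 101.7  39.2]
top ball_center 0.64 [275.5 289.2] z: [334.5 120.5 119.4] d: [320.3 131.2  29.3]
top ball_center 0.62 [257.5 251. ] z: [431.5 168.2 119.4] d: [426.  182.7  31.6]
top wing_left 0.96 [277.7 179.4] z:  d: [623.  123.8  72.1]
top wing_right 0.69 [322.5 196.9] z:  d: [572.8   1.3 111.9]
scene [ 963.6 -452.  1103.8] 428.5460563967734 [-148.5    1.    38.8]
scene pivot 0.92 [333.  197.6] z: [609.6  58.6  85. ] d: [612.9  53.9  94.5]
scene ledge_end 0.82 [324.  185.4] z: [573.  
[... 498 characters left out ...]
[412.8 166.3 119.4] d: [365.9 218.9  35.6]
scene ball_center 0.5 [309.7 151.8] z: [475.5 122.9 119.4] d: [428.8 177.9  25.1]
scene wing_left 0.95 [354.6 186. ] z:  d: [622.5 147.7  48.4]
scene wing_left 0.46 [381.5 178.6] z:  d: [667.  223.9  38.7]
scene wing_right 0.57 [314.  199.1] z:  d: [580.1  11.4 108.2]
{'time_s': 0.9, 'qpos': array([68.1, 18.3, 89.6, -0. , 72. , -1.1]), 'qvel': array([ 0. , -0. ,  0. ,  0. ,  0.1,  0. ]), 'effort': array([  0. , -41.2, -23.2,   0.1,   0. ,  -0. ]), 'ee_pos': array([203.5, 537.8, 228. ]), 'ee_rot': array([180. ,   0. , 159.3]), 'force': array([ 0.1,  0.3, -0. ]), 'torque': array([-0., -0., -0.]), 'gripper_force': 0.0, 'gripper_width': 91.066853829926}
```

View pics/top0.png

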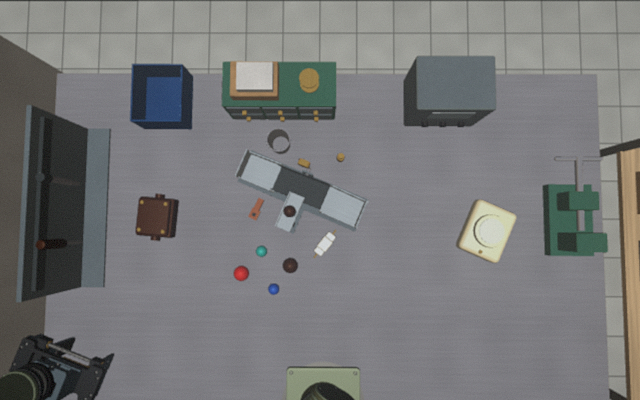

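View pics/scene0.png

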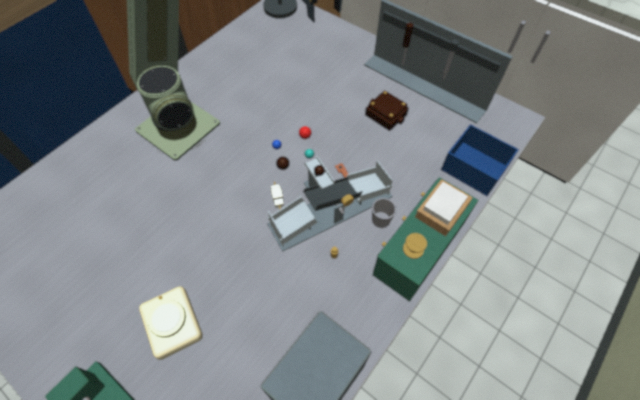

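```bash
python3 - <<'E'
from h import *
np.set_printoptions(precision=1,suppress=True)
p=cv2.imread("pics/top0.png");d=np.load("top.npy")
P=np.array([[world("top",u,v,depth=d[v,u]) for u in range(220,390)] for v in range(140,240)])
# ball: highest blob near (290,211)
Q=P[60:82,60:80].reshape(-1,3); b=Q[Q[:,2]>122]; print("ball",b.mean(0),b[:,2].max(),len(b))
m=((P[...,2]>18)&(P[...,2]<160)).astype(np.uint8); m[70:,:95]=0
n,l,s,c=cv2.connectedComponentsWithStats(m); print(s)
i=1+np.argmax(s[1:,4]); print("rect",cv2.minAreaRect(P[l==i][:,:2].astype(np.float32)), P[l==i].shape)
cv2.imwrite("pics/crop1.png",cv2.resize(p[145:240,230:380],None,fx=5,fy=5,interpolation=2))
m=env.camera_model("wrist");print(np.array(m["hand_eye"]),m["fx"])
E
```

```text
Traceback (most recent call last):
  File "h.py", line 6, in world
    m=env.camera_model(cam); R=RR(m["rotation"]); e=np.array(m["eye"])
ValueError: time passes only in moves, steps and waits
```

Too many calibration queries; I'll cache the models.

```bash
sed -i 's/env.camera_model(cam)/cm(cam)/' h.py; cat >> h.py <<'E'
from functools import lru_cache
@lru_cache(None)
def cm(c): return env.camera_model(c)
E
python3 - <<'E'
from h import *
np.set_printoptions(precision=1,suppress=True)
p=cv2.imread("pics/top0.png");d=np.load("top.npy")
P=np.array([[world("top",u,v,depth=d[v,u]) for u in range(220,390)] for v in range(140,240)])
Q=P[60:82,60:80].reshape(-1,3); b=Q[Q[:,2]>122]; print("ball",b.mean(0),b[:,2].max(),len(b))
m=((P[...,2]>18)&(P[...,2]<160)).astype(np.uint8); m[70:,:95]=0
n,l,s,c=cv2.connectedComponentsWithStats(m); print(s)
i=1+np.argmax(s[1:,4]); print("rect",cv2.minAreaRect(P[l==i][:,:2].astype(np.float32)), P[l==i].shape)
cv2.imwrite("pics/crop1.png",cv2.resize(p[145:240,230:380],None,fx=5,fy=5,interpolation=2))
m=cm("wrist");print(np.array(m["hand_eye"]),m["fx"])
E
```

```text
ball [535.   85.7 156.8] 1140.3204958333645 116
[[    0     0   170   100 12613]
 [   46     0    24    13   108]
 [   15     8   133    80  4126]
 [  117    13     7     8    50]
 [   39    58     1     1     1]
 [   40    59     2     2     3]
 [   35    60     7    10    24]
 [  101    91    14     9    75]]
rect ((598.8644409179688, 59.13079833984375), (365.794189453125, 137.6375274658203), 76.11015319824219) (4126, 3)
[[   0.    -1.    -0.2   66.3]
 [   1.     0.     0.     0.4]
 [  -0.    -0.2    1.  -156.5]
 [   0.     0.     0.     1. ]] 286.9882891845355
```

View pics/crop1.png

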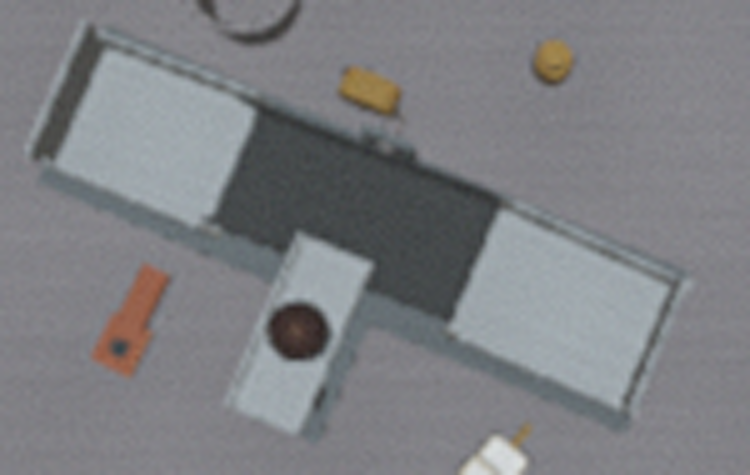

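```bash
python3 - <<'E'
from h import *
np.set_printoptions(precision=1,suppress=True)
w=lambda x,y,z:world("top",230+x/5,145+y/5,z=z)
A=w(87,22,85);B=w(33,157,85);C=w(688,280,85);D=w(628,412,85)
print(A,B,C,D); l=(A+B)/2; r=(C+D)/2
y=(l-r)[:2]; print("len",np.linalg.norm(y),"mid",(l+r)/2,"yaw",np.degrees(np.arctan2(y[1],y[0]))-90)
ba=w(298,331,119.4); le=(w(300,234,105)+w(372,264,105))/2; lf=(w(230,405,105)+w(302,433,105))/2
print("ball",ba,"ledge",le,lf,"ledge yaw",np.degrees(np.arctan2(*(le-lf)[1::-1])), np.linalg.norm(le-lf))
t=np.radians(-22); x=np.array([np.cos(t),np.sin(t)])
print("pivot est", ba[:2]+70*x, le[:2]+22*x, lf[:2]+120*x)
E
```

```text
[702.9 205.5  85. ] [629.2 233.5  85. ] [ 564.4 -119.5   85. ] [493.6 -87.4  85. ]
len 350.8541927519968 mid [597.5  58.   85. ] yaw -22.99544236489747
ball [534.6  86.4 119.4] ledge [578.5  68.1 105. ] [488.9 104.  105. ] ledge yaw -21.847315134852877 96.5604344246229
pivot est [599.5  60.2] [598.9  59.8] [600.2  59. ]
```

>>> {"name": "arm_command", "arguments": {
  "motion": [
    {"offset": [-0.03, -0.02, 0], "spin": 0.028},
    {"offset": [-0.05, -0.032, 0], "spin": 0},
    {"offset": [-0.05, -0.032, 0], "spin": 0},
    {"offset": [-0.05, -0.032, 0], "spin": 0},
    {"offset": [-0.05, -0.032, 0], "spin": 0}
  ],
  "jaw": 0,
  "newtons": 10
}}

```text
time_s: 1.52
ee_pos: [361.8, 312.6, 228.2]
ee_rot: [180.0, 0.0, 157.7]
force: [0.1, -0.0, 1.0]
gripper_width: 44.2
gripper_force: 0.0
```

>>> {"name": "arm_command", "arguments": {
  "motion": [
    {"offset": [-0.05, -0.032, 0], "spin": 0},
    {"offset": [-0.05, -0.032, 0], "spin": 0},
    {"offset": [-0.05, -0.032, 0], "spin": 0},
    {"offset": [-0.05, -0.032, 0], "spin": 0},
    {"offset": [0, 0, 0], "spin": 0}
  ]
}}

```text
time_s: 2.15
ee_pos: [499.1, 116.6, 227.8]
ee_rot: [-180.0, 0.1, 157.3]
force: [-0.2, 0.5, 0.2]
gripper_width: 0.6
gripper_force: 0.0
```

```bash
cat >> h.py <<'E'
def wcam(s):
    m=cm("wrist"); H=np.array(m["hand_eye"]); T=np.eye(4); T[:3,:3]=RR(s["ee_rot"]); T[:3,3]=s["ee_pos"]; return m,T@H
def wworld(mc,u,v,z=None,depth=None):
    m,C=mc; d=C[:3,:3]@np.array([(u-m["cx"])/m["fx"],(v-m["cy"])/m["fy"],1.]); e=C[:3,3]
    return e+d*(depth if depth is not None else (z-e[2])/d[2])
E
cat > look.py <<'E'
from h import *
import sys
np.set_printoptions(precision=1,suppress=True)
s=env.state(); mc=wcam(s); p,d=env.grab_frame("wrist"); cv2.imwrite(f"pics/{sys.argv[1]}.png",p)
print(s["ee_pos"],s["time_s"])
t=np.radians(-22.3); X=np.array([np.cos(t),np.sin(t)]);Y=np.array([-X[1],X[0]])
Z=dict(pivot=85,ledge_end=105,chute_left=25,chute_right=25,ball_center=119.4)
for t in sys.argv[2:]:
    for r in env.pinpoint("wrist",t)[:2]:
        u,v=r["location"]; w=wworld(mc,u,v,depth=d[int(v),int(u)])
        q=wworld(mc,u,v,z=Z[t]) if t in Z else w
        e=q[:2]-np.array([599,59.5]); print(t,round(r["score"],2),np.array([u,v]),"world",q,"depthpt",w,"sorter",np.array([e@X,e@Y]))
E
python3 look.py w1 pivot ledge_end chute_right chute_left ball_center wing_right wing_left
```

```text
[499.1 116.6 227.8] 2.15
pivot 0.83 [313.6 288.9] world [598.7  62.8  85. ] depthpt [484.  119.7 298.4] sorter [-1.5  3. ]
ledge_end 0.93 [314.1 280.6] world [579.   72.6 105. ] depthpt [474.1 124.6 312.5] sorter [-23.4   4.5]
chute_right 0.74 [189.  267.3] world [535.2 -97.5  25. ] depthpt [458.2  92.6 309.5] sorter [   0.6 -169.4]
chute_left 0.73 [442.4 267.1] world [668.1 222.3  25. ] depthpt [485.8 159.2 309.5] sorter [  2.1 176.9]
ball_center 0.96 [345.7 109.6] world [429.1 167.2 119.4] depthpt [426.2 175.5  30.1] sorter [-198.    35.2]
ball_center 0.95 [282.6  34.1] world [353.1 140.8 119.4] depthpt [324.9 140.2  31.5] sorter [-258.4  -18.1]
```

View pics/w1.png

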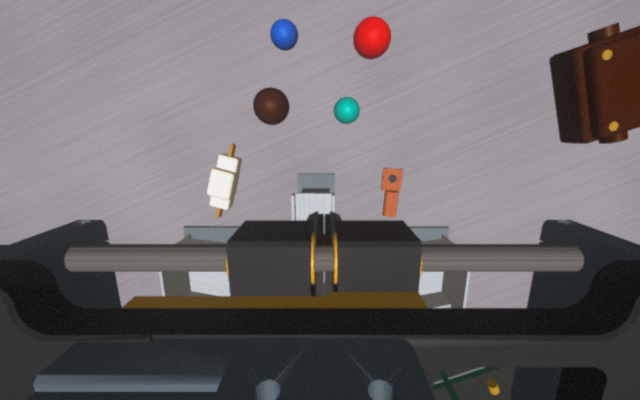

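>>> {"name": "arm_command", "arguments": {
  "motion": [
    {"offset": [-0.05, -0.033, 0], "spin": 0},
    {"offset": [-0.05, -0.033, 0], "spin": 0},
    {"offset": [-0.014, -0.009, 0.03], "spin": 0},
    {"offset": [0, 0, 0.05], "spin": 0},
    {"offset": [0, 0, 0], "spin": 0}
  ]
}}

```text
time_s: 3.18
ee_pos: [571.3, 7.4, 144.6]
ee_rot: [-179.8, -0.5, 157.7]
force: [-0.4, 0.3, 1.5]
gripper_width: 0.3
gripper_force: 0.0
```

>>> {"name": "arm_command", "arguments": {
  "motion": [
    {"offset": [-0.004, 0, 0.012], "spin": 0},
    {"offset": [0, 0, 0.012], "spin": 0},
    {"offset": [0, 0, 0.01], "spin": 0},
    {"offset": [0, 0, 0.008], "spin": 0},
    {"offset": [0, 0, 0.006], "spin": 0}
  ]
}}

```text
time_s: 3.8
ee_pos: [577.8, 5.5, 99.5]
ee_rot: [180.0, -0.0, 157.7]
force: [0.4, 0.8, -0.5]
gripper_width: 0.3
gripper_force: 0.0
```

>>> {"name": "arm_command", "arguments": {
  "motion": [
    {"offset": [0, 0, 0.004], "spin": 0},
    {"offset": [0, 0, 0.003], "spin": 0},
    {"offset": [0, 0, 0], "spin": 0},
    {"offset": [0, 0, 0], "spin": 0}
  ]
}}

```text
time_s: 4.3
ee_pos: [578.1, 5.4, 93.2]
ee_rot: [180.0, 0.0, 157.7]
force: [-0.1, 0.4, -0.1]
gripper_width: 0.4
gripper_force: 0.0
```

>>> {"name": "arm_command", "arguments": {
  "motion": [
    {"offset": [0, 0, -0.03], "spin": 0},
    {"offset": [0, 0, -0.05], "spin": 0},
    {"offset": [0, 0, -0.05], "spin": 0},
    {"offset": [0.05, 0.024, 0], "spin": 0},
    {"offset": [0.05, 0.024, 0], "spin": 0}
  ]
}}

```text
time_s: 4.92
ee_pos: [503.2, 88.5, 223.9]
ee_rot: [179.9, 0.1, 157.6]
force: [-0.0, 0.7, -0.1]
gripper_width: 0.6
gripper_force: 0.0
```

>>> {"name": "arm_command", "arguments": {
  "motion": [
    {"offset": [0.04, 0.011, 0], "spin": 0},
    {"offset": [0, 0, 0], "spin": 0},
    {"offset": [0, 0, 0], "spin": 0}
  ]
}}

```text
time_s: 5.3
ee_pos: [471.5, 113.1, 223.4]
ee_rot: [180.0, 0.1, 157.7]
force: [0.6, 0.1, 0.1]
gripper_width: 0.3
gripper_force: 0.0
```

```bash
python3 - <<'E'
from h import *
np.set_printoptions(precision=1,suppress=True)
print(env.state()["ee_pos"],env.state()["time_s"])
p,d=env.grab_frame("scene");q,e=env.grab_frame("top")
t=np.radians(-22.3); X=np.array([np.cos(t),np.sin(t)]);Y=np.array([-X[1],X[0]]);o=np.array([599.5,61])
for y in(-60,-40,40,60):
    for c,D in(("scene",d),("top",e)):
        u,v=px(c,[*(o+y*Y+5*X),91]);print(y,c,world(c,u,v,depth=D[round(v),round(u)]))
a=cv2.resize(p[120:260,250:410],None,fx=2.5,fy=2.5,interpolation=2);b=cv2.resize(q[140:250,225:385],None,fx=2.5,fy=2.5,interpolation=2)
cv2.imwrite("pics/c2.png",np.hstack([a,cv2.copyMakeBorder(b,0,a.shape[0]-b.shape[0],0,0,0)]))
E
```

```text
[471.5 113.1 223.4] 5.3
-60 scene [575.6  10.5  75.7]
-60 top [582.8   3.7  73.2]
-40 scene [583.5  28.9  76.4]
-40 top [589.9  22.3  80.6]
40 scene [623.3  89.7 102.9]
40 top [617.4  94.6 107. ]
60 scene [631.8 106.3 105.9]
60 top [624.2 112.3 112.2]
```

View pics/c2.png

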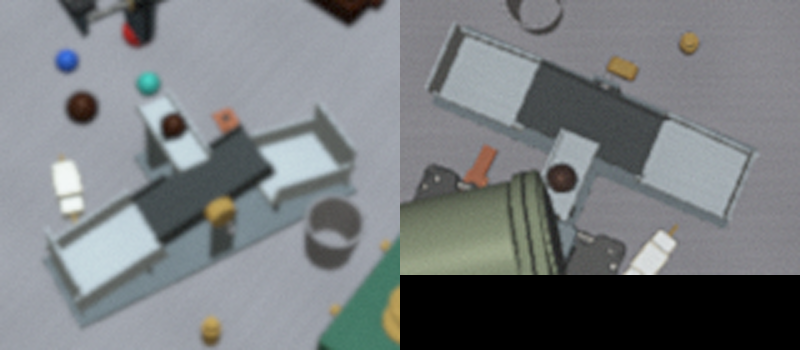

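>>> {"name": "arm_command", "arguments": {
  "motion": [
    {"offset": [0, 0, 0.04], "spin": 0},
    {"offset": [0, 0, 0.04], "spin": 0},
    {"offset": [0, 0, 0.011], "spin": 0},
    {"offset": [-0.01, 0, 0], "spin": 0},
    {"offset": [0, 0, 0], "spin": 0}
  ]
}}

```text
time_s: 6.02
ee_pos: [482.4, 109.3, 133.4]
ee_rot: [179.9, 0.2, 157.6]
force: [-0.0, -0.1, 0.4]
gripper_width: 0.7
gripper_force: 0.0
```

>>> {"name": "arm_command", "arguments": {
  "motion": [
    {"offset": [-0.008, 0, 0], "spin": 0},
    {"offset": [-0.008, 0, 0], "spin": 0},
    {"offset": [-0.005, 0, 0], "spin": 0},
    {"offset": [-0.005, 0, 0], "spin": 0},
    {"offset": [-0.005, 0, 0], "spin": 0}
  ]
}}

```text
time_s: 6.65
ee_pos: [508.8, 97.6, 131.9]
ee_rot: [-180.0, -0.0, 157.7]
force: [-0.4, -0.1, 0.3]
gripper_width: 0.4
gripper_force: 0.1
```

```bash
cat > chk.py <<'E'
from h import *
import sys
s=env.state();p,d=env.grab_frame("scene");print(s["ee_pos"],s["time_s"],s["force"])
cv2.imwrite(f"pics/{sys.argv[1]}.png",cv2.resize(p[110:270,240:420],None,fx=3,fy=3,interpolation=2))
E
python3 chk.py c3
```

```text
[508.82898296  97.5688141  131.89046368] 6.65 [-0.35142286 -0.06117548  0.25795234]
```

View pics/c3.png

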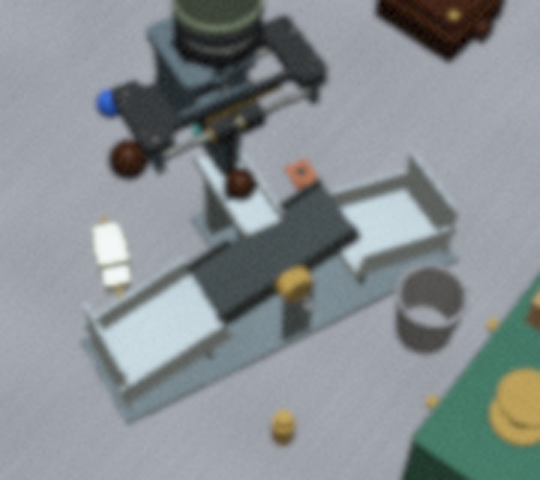

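>>> {"name": "arm_command", "arguments": {
  "motion": [
    {"offset": [-0.005, 0, 0], "spin": 0},
    {"offset": [-0.005, 0, 0], "spin": 0},
    {"offset": [-0.005, 0, 0], "spin": 0},
    {"offset": [-0.005, 0, 0], "spin": 0},
    {"offset": [-0.005, 0, 0], "spin": 0}
  ]
}}

```text
time_s: 7.32
ee_pos: [532.2, 88.0, 131.9]
ee_rot: [180.0, -0.0, 157.7]
force: [-0.4, -0.1, 0.0]
gripper_width: 0.3
gripper_force: 0.0
```

>>> {"name": "arm_command", "arguments": {
  "motion": [
    {"offset": [-0.005, 0, 0], "spin": 0},
    {"offset": [-0.005, 0, 0], "spin": 0},
    {"offset": [-0.005, 0, 0], "spin": 0},
    {"offset": [-0.005, 0, 0], "spin": 0},
    {"offset": [0, 0, 0], "spin": 0}
  ]
}}

```text
time_s: 7.95
ee_pos: [550.7, 80.4, 131.9]
ee_rot: [180.0, 0.0, 157.7]
force: [-0.3, 0.2, 0.1]
gripper_width: 0.6
gripper_force: 0.0
```

```bash
python3 chk.py c4
```

```text
[550.70449421  80.42189333 131.90484443] 7.95 [-0.27074996  0.24576523  0.09696827]
```

View pics/c4.png

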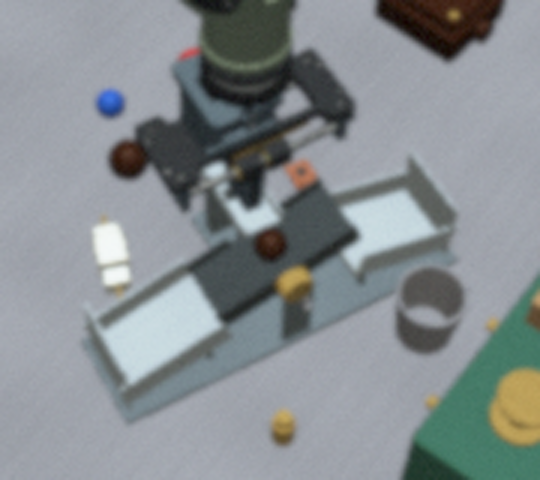

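>>> {"name": "arm_command", "arguments": {
  "motion": [
    {"offset": [0, 0, 0], "spin": 0},
    {"offset": [0.01, 0, -0.01], "spin": 0},
    {"offset": [0.02, 0, -0.03], "spin": 0},
    {"offset": [0.03, 0, -0.04], "spin": 0},
    {"offset": [0.03, 0, -0.03], "spin": 0}
  ]
}}

```text
time_s: 8.62
ee_pos: [465.9, 115.3, 244.2]
ee_rot: [179.9, 0.1, 157.7]
force: [-0.0, 1.1, 0.4]
gripper_width: 0.4
gripper_force: 0.0
```

>>> {"name": "arm_command", "arguments": {
  "motion": [
    {"offset": [0, 0, 0], "spin": 0},
    {"offset": [0, 0, 0], "spin": 0},
    {"offset": [0, 0, 0], "spin": 0},
    {"offset": [0, 0, 0], "spin": 0},
    {"offset": [0, 0, 0], "spin": 0}
  ]
}}

```text
time_s: 9.25
ee_pos: [467.2, 114.5, 241.2]
ee_rot: [-180.0, -0.1, 157.6]
force: [-1.1, 0.3, 0.3]
gripper_width: 0.5
gripper_force: 0.0
```

>>> {"name": "arm_command", "arguments": {
  "motion": [
    {"offset": [0, 0, 0], "spin": 0},
    {"offset": [0, 0, 0], "spin": 0},
    {"offset": [0, 0, 0], "spin": 0},
    {"offset": [0, 0, 0], "spin": 0},
    {"offset": [0, 0, 0], "spin": 0}
  ]
}}

```text
time_s: 9.88
ee_pos: [467.1, 114.8, 242.0]
ee_rot: [180.0, 0.0, 157.7]
force: [-0.4, -0.2, 0.5]
gripper_width: 0.8
gripper_force: 0.0
```

```bash
python3 chk.py c5
```

```text
[467.08163846 114.75091254 241.99054162] 9.875 [-0.44160243 -0.15002799  0.46697014]
```

View pics/c5.png

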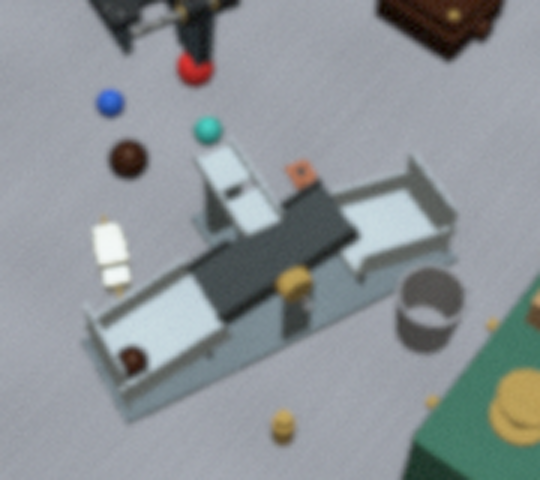

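>>> {"name": "arm_command", "arguments": {
  "motion": [
    {"offset": [0, 0, 0], "spin": 0},
    {"offset": [0, 0, 0], "spin": 0},
    {"offset": [0, 0, 0], "spin": 0},
    {"offset": [0, 0, 0], "spin": 0},
    {"offset": [0, 0, 0], "spin": 0}
  ]
}}

```text
time_s: 10.55
ee_pos: [467.1, 114.8, 241.9]
ee_rot: [180.0, -0.0, 157.7]
force: [-0.6, -0.1, 0.5]
gripper_width: 0.1
gripper_force: 0.0
```

>>> {"name": "arm_command", "arguments": {
  "motion": [
    {"offset": [0, 0, 0], "spin": 0},
    {"offset": [0, 0, 0], "spin": 0},
    {"offset": [0, 0, 0], "spin": 0},
    {"offset": [0, 0, 0], "spin": 0},
    {"offset": [0, 0, 0], "spin": 0}
  ]
}}

```text
time_s: 11.18
ee_pos: [467.1, 114.7, 241.9]
ee_rot: [180.0, -0.0, 157.7]
force: [0.8, 0.6, 0.1]
gripper_width: 0.3
gripper_force: 0.0
```

```bash
python3 - <<'E'
from h import *
a=cv2.imread("pics/c5.png")
for i in range(2):
    p,d=env.grab_frame("scene"); c=p[110:270,240:420]
def f(c): 
    w=c[110:135,30:60].max(2)<75; v,u=np.nonzero(w); return u.mean()+270,v.mean()+220,len(u)
print(f(cv2.resize(a,(180,160),interpolation=3)),f(c))
u,v,_=f(c); w=world("scene",u,v,z=43)[:2]-[599.5,61]; t=np.radians(-22.3)
print(w@[np.cos(t),np.sin(t)],w@[-np.sin(t),np.cos(t)])
E
```

```text
(np.float64(284.1842105263158), np.float64(230.4736842105263), 38) (np.float64(284.15), np.float64(230.375), 40)
13.789203289049745 -156.06553498942813
```

The ball is at rest (same pixel 1.3 s apart) at y ≈ -156 mm, 16 mm short of the end wall.

```bash
python3 -c "
from workcell import env
print(env.job_done())"
```

```text
the job is handed in; nothing more can be done
None
```

I rocked the gate fully over first, then pushed the small brown ball off the ledge; it rolled down the right chute and is at rest at its foot, and I handed the job in at about 11 s with nothing else touched.

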